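# Offer up a gear housing to the stop bar, long side then short end

### The arm

A 6-joint arm with a two-finger parallel gripper is mounted at the origin on the work surface. World frame = base frame: x ahead of the robot, y to its left, z up, the work surface at z = 0. Lengths are in m, angles in rad, forces in N, time in s.
With the tool pointing down it reaches from about 0.35 to 0.775 m from the base axis. Payload 5.5 kg.
Tool frame: the origin (TCP) lies at the very end of the fingers, on their centre line; the grasp point (between the pads) lies 19 mm behind it; z points along the fingers, y is the line along which they close (so a half turn about z gives the same grasp; the last joint's range is limited). The gripper opens to 85 mm and grips with 20 to 120 N. Pads are 22 mm wide; open, the fingers measure 114 mm over their backs; the gripper's body (76 mm by 85 mm) begins 54 mm behind the grasp point. The pads swing forward as they close: fully open they stand 13 mm farther back than shut.
Start: joints at [-1.481, 0.313, 0.046, 1.304, 0, 1.431], TCP at [0.131, -0.56, 0.231] pointing down, gripper open.
Joint ranges: [-2.76, 2.76], [-0.86, 1.69], [-1.03, 1.26], [-2.2, 2.34], [-1.47, 1.5], [-3.14, 3.14]. Speed limits (rad/s): [2.57, 2.57, 3.14, 3.14, 3.14, 3.14].

### API

Orientations are given as a unit quaternion [w, x, y, z].
In Python, from workcell import get_state, read_camera, calibration, hand_in gives the robot as it stands.
- The arm moves only by the tool drive_tool, never from a script. Its argument "deltas" is a list that holds one entry, the list of rows, each a list of 7 numbers: the closure in counts, from 0 (fully open) to 255 (shut), then the shift along the tool's x, y, z in m, then the turn, a rotation vector about the tool's x, y, z in degrees. A call has 1 to 12 rows; each row is the pose to reach, as a shift and turn from the pose commanded when the call began, along the tool's axes at that moment; what a row does not reach only later rows make up. A row lasts 1/8 s, in which the tool goes at most 62.5 mm and 10.7 degrees, less where a joint would pass 70% of its speed; a pose out of reach is approached as far as the arm can. A call with a gripper value outside its range is refused whole. The fingers move at their own pace and stop on an object; "newtons" is the grip in N (left out, the last holds). Time passes only in rows, so rows that repeat a pose let the fingers close. It gives the time, the measured TCP pose, the force, the opening and the grip force at its end, in the units of the state.
- get_state(): the state, without advancing time (a new reading comes with each control period).
- read_camera(name): name is "scene" or "top" or "wrist"; returns (picture, depth): 480x640x3 uint8, red, green, blue; 480x640 float32, m along the optical axis (not along the pixel's ray), 0 where there is no reading.
- calibration(name): a dict with "mtx" (3x3 intrinsics, pixels), "k1" (the pictures are not rectified: a ray, as slopes to the right and down, at radius r is drawn at 1 + k1 r^2 times it, then the intrinsics apply), "world_from_camera" (4x4, takes a point from camera to world coordinates). Camera axes: x right, y up, looking along -z (the intrinsics and any distortion apply to the point x, -y, -z); pixel columns grow to the right and rows downward; lengths in m; the calibration is good to about 2 mm. A picture is of the moment at which its call begins: read the wrist's pose just before it. calibration takes no time and is no camera call; for the wrist camera it gives the pose at the moment of the call.
- hand_in(): hands the job in; it is judged then, once.
The state is a dict: "clock": time; "joint_pos": joint angles; "qvel": joint speeds; "tau": joint torques, N m; "tcp_pos": TCP position; "orientation": TCP orientation; "wrist_force": force on the tool from outside, world axes, zero at the start; "ft_torque": the same for the moment, N m; "finger_gap": finger opening in m; "grip_force": force on a finger pad.
Only numpy, scipy, OpenCV 4.12 (cv2) and the standard library are available. Lean on these libraries where they do the work, as an engineer would, in place of code of your own. Each camera call takes 0.05 s, during which the arm holds its last target. There are 200 camera calls.

### The job

On this power-tool repair bench, check the oblong gear housing (the one with the tall square lug) against the bent steel stop bar: bring one of its long sides flat up against the middle of the bar's upright face and hold it there a moment. Then turn the housing a quarter turn, bring one of its short ends flat up against the middle of that face in the same way, and leave it standing on the bench with that end flush against the bar. Leave the round cover and the square cap where they are.

Things in the scene. Friction and masses are not known exactly. Their poses are not given: they have to be found in the camera images.
- housing_lug (a point): Loose oblong aluminium gear housing, 0.4 kg, upright on the bench: block 90 mm long (x), 60 wide (y), 32 high, with a square lug 36 x 36 x 44 mm high centred on top (76 high in all), its sides parallel to the block's. Point: centre of the lug, 54 mm above the underside, z up; short ends 45 mm off along x, long sides 30 mm off along y. Bolt heads 3 mm high on the block's top corners.
- stop_face (a point): Bent steel stop bar (angle), 200 mm long, screwed down; place and direction vary. Upright leg 24 mm high, 6 thick; foot 6 mm thick reaching 50 mm back, away from the robot, so fingers on the lug pass above it. Point: middle of the upright face towards the robot, 12 mm above the bench. y along the bar, z up, x square to the face, into the bar; the housing comes from -x.
- cover_mid (a point): Bystander, loose: round aluminium end cover, disc 80 mm in diameter and 22 mm high with a round boss 34 mm in diameter on top, 52 mm high in all. This point is its centre, 26 mm above the bench. Leave it alone.
- cap_mid (a point): Bystander, loose: square aluminium bearing cap, 60 x 60 x 30 mm with a low round boss 44 mm in diameter and 12 mm high, 42 mm high in all. This point is its centre, 21 mm above the bench. Leave it alone.

How it is judged:
On the way, in this order (a step that is already met when the one before it is completed fails the run):
1. a long side of the housing is held flat up against the bar's face for a moment (gap under 8 mm, within 10 degrees, at most 14 mm off the bench), its middle within 60 mm of the bar's middle (x of housing_lug in the frame of stop_face between -0.038 and -0.024 m and y of housing_lug in the frame of stop_face between -0.06 and 0.06 m and angle between the y axis of housing_lug and the x axis of stop_face, either way round below 0.175 rad and angle between housing_lug's own z axis and vertical below 0.12 rad and height (world z) of housing_lug below 0.068 m), for 0.3 s.
2. after the quarter turn a short end is held flat up against the bar's face in the same way (x of housing_lug in the frame of stop_face between -0.053 and -0.039 m and y of housing_lug in the frame of stop_face between -0.06 and 0.06 m and angle between the x axis of housing_lug and the x axis of stop_face, either way round below 0.175 rad and angle between housing_lug's own z axis and vertical below 0.12 rad and height (world z) of housing_lug below 0.068 m), for 0.3 s.
At the end, for the whole second after the job is handed in: The housing stands upright and still on the bench, released, a short end against the bar's face (gap under 8 mm, within 10 degrees), its middle within 60 mm of the bar's middle along the bar (x of housing_lug in the frame of stop_face between -0.053 and -0.039 m and y of housing_lug in the frame of stop_face between -0.06 and 0.06 m and angle between the x axis of housing_lug and the x axis of stop_face, either way round below 0.175 rad and angle between housing_lug's own z axis and vertical below 0.12 rad and height (world z) of housing_lug between 0.048 and 0.06 m and linear speed of housing below 0.01 m/s); the robot touches nothing.
It fails at once if the round cover or the square cap is moved by more than 30 mm (distance of any of cover_mid, cap_mid from where it was at the start of the episode above 0.03 m).
It also fails if it takes over 48 s, if anything falls off the work surface, if the arm or the gripper's body presses on something with over 40 N, if the wrist force passes 120 N, or if a joint passes its speed limit or range.

## Working session

There is one attempt and no reset: what is moved stays moved. The work goes in short steps, Python scripts to look and compute and a tool call to move; the robot and the scene stay as the last step left them, time stands still between calls to the robot, and variables do not carry over. Pictures are saved under pics/ and viewed, at most 10 in all, crops included, and the job is handed in when it is done.

Besides the shell and the picture viewer there is one more tool, called after "Emit:" by a JSON object that holds its "op" and its "data", one argument or row to a line. drive_tool: Moves the arm, as the interface text tells. Its arguments: {"type":"object","properties":{"deltas":{"type":"array","items":{"type":"array","items":{"type":"array","items":{"type":"number"}}}},"newtons":{"type":"number"}},"required":["deltas"]}

```bash
mkdir -p pics; ls
cat > h.py <<'E'
import numpy as np, cv2
from workcell import *
def cloud(name):
    c=calibration(name); img,d=read_camera(name)
    K=np.array(c["mtx"]);k1=c["k1"];T=np.array(c["world_from_camera"])
    v,u=np.mgrid[0:480,0:640]
    xd=(u-K[0,2])/K[0,0];yd=(v-K[1,2])/K[1,1]
    x,y=xd.copy(),yd.copy()
    for _ in range(8):
        s=1+k1*(x*x+y*y);x=xd/s;y=yd/s
    P=np.stack([x*d,-y*d,-d],-1)@T[:3,:3].T+T[:3,3]
    P[d==0]=np.nan
    return img,P
def save(n,img): cv2.imwrite("pics/"+n,img[:,:,::-1])
E
python3 - <<'E'
from h import *
s=get_state();print(s)
img,P=cloud("top");save("top.png",img);np.save("top.npy",P)
E
```

```text
pics
{'clock': 0.0, 'joint_pos': array([-1.48058236e+00,  3.14045984e-01,  4.49493097e-02,  1.30359081e+00,
       -1.82105195e-05,  1.43122942e+00]), 'qvel': array([-0.00039072, -0.00266418,  0.00099209,  0.00015778,  0.00023499,
        0.00048906]), 'tau': array([ 5.55472925e-04, -4.80627251e+01,  2.98535174e+01,  1.93822884e-02,
       -1.56578426e-05,  1.16512059e-06]), 'tcp_pos': array([ 0.13092064, -0.55936055,  0.23037081]), 'orientation': array([-9.45514125e-04,  9.93406905e-01,  1.14637805e-01,  1.42286594e-05]), 'wrist_force': array([-0.66620569,  0.29453849, -1.03534419]), 'ft_torque': array([ 0.03510196, -0.00355439, -0.06301749]), 'grip_force': 0.0, 'finger_gap': 0.08540337842375224}
```

View pics/top.png

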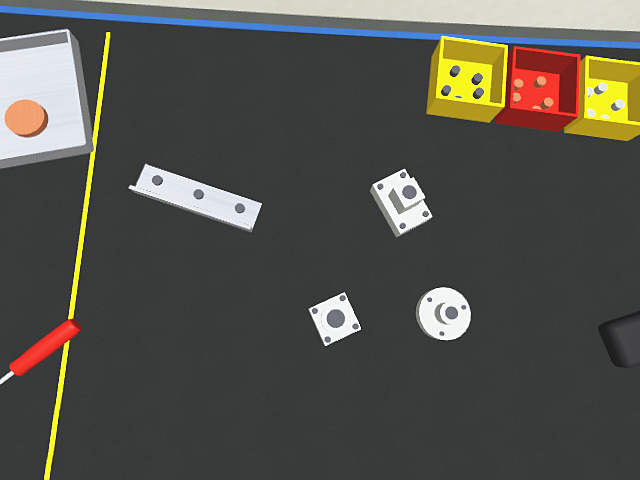

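The top view shows the bar at (197,198), the housing with its lug at (405,195), the cap at (335,319) and the cover at (443,314).

Run:
```python
from h import *
P=np.load("top.npy")
def rect(n,box,z0,z1):
    u0,v0,u1,v1=box; Q=P[v0:v1,u0:u1].reshape(-1,3); Q=Q[(Q[:,2]>z0)&(Q[:,2]<z1)]
    r=cv2.minAreaRect((Q[:,:2]*1000).astype(np.float32));print(n,len(Q),r,cv2.boxPoints(r).round().tolist(),np.median(Q[:,2]))
print(np.nanmedian(P[230:280,200:290,2]))
H=(360,155,445,250)
rect("lug",H,.066,.085);rect("block",H,.026,.034);rect("blockall",H,.026,.085)
B=(120,155,275,240)
rect("bar top",B,.018,.03);rect("bar foot",B,.003,.010)
rect("bar all",B,.004,.03)
rect("cap",(300,285,370,355),.026,.05);rect("cover",(405,280,480,350),.016,.03)
print(P[198,198],P[220,190])
```

```text
0.00033627682325704233
lug 606 ((639.5639038085938, -171.17617797851562), (36.291526794433594, 36.778202056884766), 29.671707153320312) [[615.0, -164.0], [633.0, -196.0], [664.0, -178.0], [646.0, -146.0]] 0.07603826116855184
block 1214 ((639.4559936523438, -171.11328125), (89.96766662597656, 60.40715026855469), 29.558454513549805) [[585.0, -167.0], [615.0, -220.0], [693.0, -175.0], [664.0, -123.0]] 0.03197799179964961
blockall 2154 ((639.4559936523438, -171.11328125), (89.96766662597656, 60.40715026855469), 29.558454513549805) [[585.0, -167.0], [615.0, -220.0], [693.0, -175.0], [664.0, -123.0]] 0.033285685457925984
bar top 552 ((616.7835693359375, 162.58065795898438), (200.65634155273438, 6.858577728271484), 73.17384338378906) [[584.0, 68.0], [591.0, 66.0], [649.0, 258.0], [643.0, 260.0]] 0.02408327364197893
bar foot 3035 ((638.5529174804688, 157.98712158203125), (142.11732482910156, 247.01698303222656), 3.311647653579712) [[560.0, 277.0], [575.0, 31.0], [717.0, 39.0], [702.0, 285.0]] 0.0062594990224302816
bar all 3727 ((644.1195068359375, 147.50131225585938), (221.12518310546875, 129.7276153564453), 81.27191925048828) [[563.0, 48.0], [691.0, 28.0], [725.0, 247.0], [597.0, 267.0]] 0.006847624556255094
cap 1602 ((452.0765380859375, -68.5392074584961), (59.767982482910156, 60.212154388427734), 26.1318416595459) [[412.0, -55.0], [439.0, -109.0], [492.0, -82.0], [466.0, -28.0]] 0.03248984004205391
cover 1646 ((464.7525329589844, -236.86007690429688), (79.66410064697266, 77.9803237915039), 15.437165260314941) [[416.0, -210.0], [437.0, -285.0], [514.0, -264.0], [493.0, -189.0]] 0.022100358484992033
[0.63507246 0.15393569 0.01103891] [ 6.01082484e-01  1.66482890e-01 -3.28214201e-04]
```

```bash
cat >> h.py <<'E'
from scipy.spatial.transform import Rotation as R
def go(x,y,z,yaw,s=None):
    s=s or get_state(); q=np.roll(s["orientation"],-1); r=R.from_quat(q)
    t=R.from_euler('z',yaw,degrees=True)*R.from_euler('x',180,degrees=True)
    print("d",(r.inv().apply(np.array([x,y,z])-s["tcp_pos"])).round(4),"rot",(r.inv()*t).as_rotvec(degrees=True).round(2),
     "t",s["clock"],"tcp",s["tcp_pos"].round(4),"yaw",np.degrees(np.arctan2(*r.as_matrix()[[1,0],0])).round(2))
E
python3 -c "
from h import *
go(.6395,-.171,.15,29.6)"
```

```text
d [ 0.5837 -0.2622  0.081 ] rot [ -0.1   -0.03 -16.43] t 0.05 tcp [ 0.1309 -0.5594  0.2304] yaw 13.17
```

Emit:
{"op": "drive_tool", "data": {
  "deltas": [
    [[0,0.584,-0.262,0.04,0,0,-16.4],[0,0.584,-0.262,0.04,0,0,-16.4],[0,0.584,-0.262,0.04,0,0,-16.4],[0,0.584,-0.262,0.04,0,0,-16.4],[0,0.584,-0.262,0.04,0,0,-16.4],[0,0.584,-0.262,0.04,0,0,-16.4],[0,0.584,-0.262,0.04,0,0,-16.4],[0,0.584,-0.262,0.04,0,0,-16.4],[0,0.584,-0.262,0.04,0,0,-16.4],[0,0.584,-0.262,0.04,0,0,-16.4],[0,0.584,-0.262,0.081,0,0,-16.4],[0,0.584,-0.262,0.081,0,0,-16.4]]
  ]
}}

```text
clock: 1.55
tcp_pos: [0.638, -0.1693, 0.1456]
orientation: [-0.003, 0.967, 0.256, -0.004]
wrist_force: [-0.8, -0.2, -1.0]
finger_gap: 0.0856
grip_force: 0.0
```

Emit:
{"op": "drive_tool", "data": {
  "deltas": [
    [[0,0,0,0,0,0,0],[0,0,0,0,0,0,0]]
  ]
}}

```text
clock: 1.8
tcp_pos: [0.64, -0.1732, 0.1522]
orientation: [0.001, 0.967, 0.254, 0.001]
wrist_force: [-0.2, 1.0, -0.7]
finger_gap: 0.0854
grip_force: 0.0
```

Run:
```python
from h import *
go(.6395,-.171,.042,29.6)
img,P=cloud("wrist");save("w1.png",img)
Q=P.reshape(-1,3);ok=np.isfinite(Q[:,0])&(np.hypot(Q[:,0]-.6395,Q[:,1]+.171)<.07)
for a,b in((.07,.082),(.026,.034)):
    S=Q[ok&(Q[:,2]>a)&(Q[:,2]<b)];print(len(S),cv2.minAreaRect((S[:,:2]*1000).astype(np.float32)) if len(S) else 0)
```

```text
d [ 0.0005 -0.0024  0.1102] rot [ 0.12 -0.08 -0.13] t 1.8 tcp [ 0.64   -0.1732  0.1522] yaw 29.47
3722 ((640.1182861328125, -172.50205993652344), (36.09172058105469, 36.03512954711914), 29.167797088623047)
5984 ((640.1317749023438, -172.45953369140625), (89.57286834716797, 60.2430305480957), 29.409971237182617)
```

View pics/w1.png

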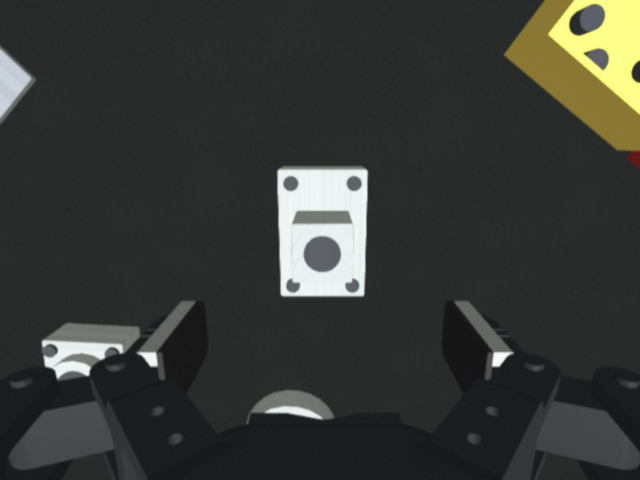

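The wrist view shows the housing aligned between the fingers, with the lug top at (322,254). The cap at (90,350) and the cover at (290,410) stay clear.

Emit:
{"op": "drive_tool", "data": {
  "deltas": [
    [[0,0,-0.001,0.05,0,0,0],[0,0,-0.001,0.09,0,0,0],[0,0,-0.001,0.112,0,0,0],[0,0,-0.001,0.112,0,0,0],[0,0,-0.001,0.112,0,0,0],[255,0,-0.001,0.112,0,0,0],[255,0,-0.001,0.112,0,0,0],[255,0,-0.001,0.112,0,0,0],[255,0,-0.001,0.112,0,0,0],[255,0,-0.001,0.112,0,0,0],[255,0,-0.001,0.112,0,0,0],[255,0,-0.001,0.112,0,0,0]]
  ],
  "newtons": 80
}}

```text
clock: 3.35
tcp_pos: [0.64, -0.1713, 0.0392]
orientation: [0.001, 0.967, 0.255, 0.001]
wrist_force: [-1.3, -0.9, 5.5]
finger_gap: 0.035
grip_force: 80.6
```

```bash
python3 -c "
from h import *
go(.6395,-.172,.04,29.6)"
```

```text
d [-0.0008  0.0004 -0.0008] rot [ 0.08 -0.04 -0.04] t 3.35 tcp [ 0.64   -0.1713  0.0392] yaw 29.56
```

```bash
python3 -c "
from h import *
go(.542,.185,.085,73.2)"
```

```text
d [ 0.0906 -0.3582 -0.0462] rot [ 9.000e-02 -1.000e-02 -4.364e+01] t 3.35 tcp [ 0.64   -0.1713  0.0392] yaw 29.56
```

Emit:
{"op": "drive_tool", "data": {
  "deltas": [
    [[255,0,0,-0.03,0,0,0],[255,0.0,0,-0.046,0,0,0],[255,0.0906,-0.358,-0.046,0,0,-43.6],[255,0.0906,-0.358,-0.046,0,0,-43.6],[255,0.0906,-0.358,-0.046,0,0,-43.6],[255,0.0906,-0.358,-0.046,0,0,-43.6],[255,0.0906,-0.358,-0.046,0,0,-43.6],[255,0.0906,-0.358,-0.046,0,0,-43.6],[255,0.0906,-0.358,-0.046,0,0,-43.6],[255,0.0906,-0.358,-0.046,0,0,-43.6],[255,0.0906,-0.358,-0.046,0,0,-43.6],[255,0.0906,-0.358,-0.046,0,0,-43.6]]
  ]
}}

```text
clock: 4.85
tcp_pos: [0.5421, 0.1838, 0.0841]
orientation: [0.0, 0.804, 0.595, -0.0]
wrist_force: [0.5, -0.1, -3.8]
finger_gap: 0.0352
grip_force: 82.1
```

Run:
```python
from h import *
img,P=cloud("top");save("top2.png",img[:300])
go(.542,.185,.042,73.2)
Q=P.reshape(-1,3)
for n,c,r,a,b in(("lug",(.542,.185),.045,.11,.13),("block",(.542,.185),.065,.06,.083)):
    S=Q[(np.hypot(Q[:,0]-c[0],Q[:,1]-c[1])<r)&(Q[:,2]>a)&(Q[:,2]<b)];print(n,len(S),cv2.minAreaRect((S[:,:2]*1000).astype(np.float32)) if len(S)>3 else 0)
```

```text
d [ 0.001  -0.0004  0.0422] rot [ 0.    0.01 -0.16] t 4.9 tcp [0.5421 0.1839 0.0842] yaw 73.04
lug 513 ((539.9386596679688, 175.74880981445312), (20.712305068969727, 72.28732299804688), 73.13900756835938)
block 1177 ((535.944580078125, 161.96780395507812), (47.25220489501953, 61.65182876586914), 70.73109436035156)
```

View pics/top2.png

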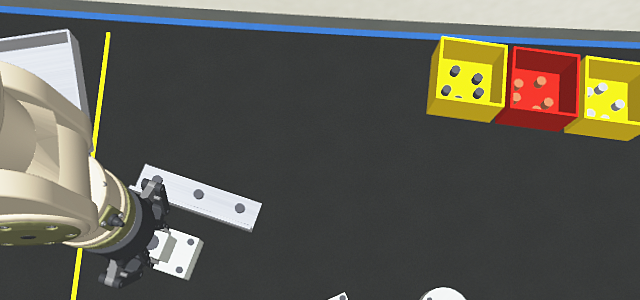

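The housing is held at (175,255) in the image, squared up in front of the bar. Next: lower it, then approach.

Emit:
{"op": "drive_tool", "data": {
  "deltas": [
    [[255,0,0,0.03,0,0,0],[255,0.0,0,0.0435,0,0,0],[255,0.0,0,0.0435,0,0,0],[255,0.0,0.015,0.0435,0,0,0],[255,0.0,0.025,0.0435,0,0,0],[255,0.0,0.032,0.0435,0,0,0],[255,0.0,0.036,0.0435,0,0,0],[255,0.0,0.036,0.0435,0,0,0],[255,0.0,0.036,0.0435,0,0,0]]
  ]
}}

```text
clock: 6.02
tcp_pos: [0.5756, 0.1748, 0.0406]
orientation: [-0.0, 0.803, 0.596, -0.0]
wrist_force: [-0.1, 0.8, -2.8]
finger_gap: 0.035
grip_force: 83.3
```

Run:
```python
from h import *
go(.5842,.1725,.040,73.2)
img,P=cloud("wrist");save("w2.png",img)
np.save("w2.npy",P)
```

```text
d [0.0003 0.0089 0.0006] rot [-0.03  0.02 -0.02] t 6.025 tcp [0.5756 0.1748 0.0406] yaw 73.18
```

View pics/w2.png

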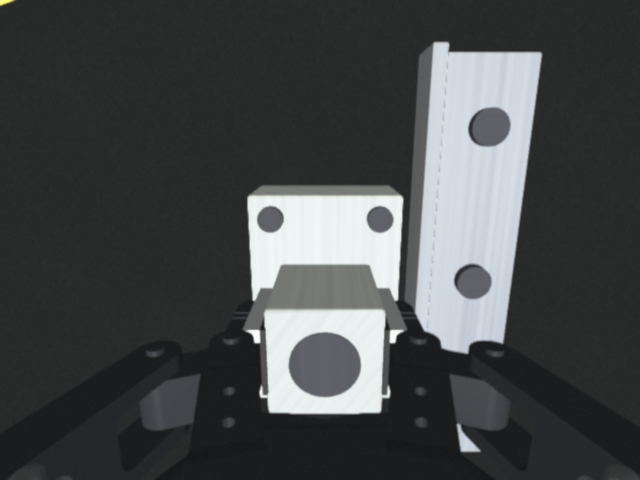

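The housing's long side (right edge at column 400) is parallel to the bar's leg (edge at columns 420-435), with a gap left. I'll measure it.

Run:
```python
from h import *
P=np.load("w2.npy").reshape(-1,3);P=P[np.isfinite(P[:,0])]
s=get_state();r=R.from_quat(np.roll(s["orientation"],-1));L=r.inv().apply(P-s["tcp_pos"])*1000
def edge(name,m,fn):
    S=L[m];xs=np.arange(20,130,5);o=[(x+2.5,fn(S[(S[:,0]>=x)&(S[:,0]<x+5),1])) for x in xs if ((S[:,0]>=x)&(S[:,0]<x+5)).sum()>5]
    o=np.array(o);p=np.polyfit(o[:,0],o[:,1],1);print(name,p,"deg",np.degrees(np.arctan(p[0])),o[[0,-1]])
z=P[:,2]
edge("bar",(z>.021)&(z<.028)&(L[:,1]>25)&(L[:,0]>45),np.min)
edge("bar back",(z>.021)&(z<.028)&(L[:,1]>25)&(L[:,0]>45),np.max)
b=(z>.029)&(z<.0365)&(abs(L[:,1])<40)&(L[:,0]>20)&(L[:,0]<44)
edge("right",b,np.max);edge("left",b,np.min);print(np.percentile(L[b][:,0],99.5),np.median(z[b]))
```

```text
bar [3.55489985e-03 4.02760450e+01] deg 0.203679900133259 [[47.5        40.51858311]
 [97.5        40.69304014]]
bar back [4.87283817e-03 4.64969254e+01] deg 0.2791908516127326 [[47.5        46.48845951]
 [97.5        46.80813323]]
right [-7.42266854e-03  3.10140984e+01] deg -0.4252797696466541 [[22.5        30.91493595]
 [42.5        30.577846  ]]
left [ 1.52292198e-02 -2.95147829e+01] deg 0.8725025700592054 [[ 22.5        -28.99489963]
 [ 42.5        -28.6817166 ]]
43.70344396088886 0.03390373384878817
```

Emit:
{"op": "drive_tool", "data": {
  "deltas": [
    [[255,0,0.005,0,0,0,0],[255,0,0.008,0,0,0,0],[255,0,0.009,0,0,0,0],[255,0,0.0095,0,0,0,0],[255,0,0.0095,0,0,0,0],[255,0,0.0095,0,0,0,0],[255,0,0.0095,0,0,0,0],[255,0,0.0095,0,0,0,0]]
  ]
}}

```text
clock: 7.08
tcp_pos: [0.5848, 0.172, 0.0407]
orientation: [-0.0, 0.803, 0.596, -0.0]
wrist_force: [-1.2, 0.9, -3.1]
finger_gap: 0.0353
grip_force: 83.3
```

Nearly in contact. I'll nudge it in until the wrist feels the bar, then hold.

Emit:
{"op": "drive_tool", "data": {
  "deltas": [
    [[255,0,0.0005,0,0,0,0],[255,0,0.001,0,0,0,0],[255,0,0.001,0,0,0,0],[255,0,0.001,0,0,0,0],[255,0,0.001,0,0,0,0],[255,0,0.001,0,0,0,0]]
  ]
}}

```text
clock: 7.82
tcp_pos: [0.5849, 0.1721, 0.0407]
orientation: [-0.001, 0.803, 0.596, -0.001]
wrist_force: [-4.6, 2.4, -0.9]
finger_gap: 0.0352
grip_force: 83.8
```

Run:
```python
from h import *
s=get_state();print(s["wrist_force"])
img,P=cloud("wrist");P=P.reshape(-1,3);P=P[np.isfinite(P[:,0])]
r=R.from_quat(np.roll(s["orientation"],-1));L=r.inv().apply(P-s["tcp_pos"])*1000;z=P[:,2]
m=(z>.020)&(z<.027)&(L[:,1]>25)&(L[:,0]>48);print("bar",np.percentile(L[m][:,1],[.5,99.5]))
b=(z>.029)&(z<.0365)&(abs(L[:,1])<33)&(L[:,0]>20)&(L[:,0]<44);print("block",np.percentile(L[b][:,1],[.5,99.5]))
```

```text
[-4.59337257  2.4010697  -0.94101407]
bar [30.95711891 37.17639395]
block [-28.61530489  30.34614203]
```

Contact confirmed: about 5 N along the face normal, and the motion stopped. Next: back off, lift a little and make the quarter turn.

Emit:
{"op": "drive_tool", "data": {
  "deltas": [
    [[255,0,-0.02,0,0,0,0],[255,0,-0.05,-0.01,0,0,0],[255,0,-0.06,-0.015,0,0,-10],[255,0,-0.06,-0.015,0,0,-20],[255,0,-0.06,-0.015,0,0,-30],[255,0,-0.06,-0.015,0,0,-40],[255,0,-0.06,-0.015,0,0,-50],[255,0,-0.06,-0.015,0,0,-60],[255,0,-0.06,-0.015,0,0,-70],[255,0,-0.06,-0.015,0,0,-80],[255,0,-0.06,-0.015,0,0,-90],[255,0,-0.06,-0.015,0,0,-90]]
  ]
}}

```text
clock: 9.38
tcp_pos: [0.5296, 0.1888, 0.056]
orientation: [0.001, 0.147, 0.989, -0.0]
wrist_force: [0.1, 0.2, -3.8]
finger_gap: 0.0353
grip_force: 83.4
```

```bash
python3 -c "
from h import *
n=np.array([.957,-.289]);p=np.array([.5849,.1721])-.025*n
go(*p,.0405,163.2); print(get_state()['joint_pos'].round(2))"
```

```text
d [-0.0327  0.0001  0.0156] rot [ 0.    0.1  -0.15] t 9.375 tcp [0.5296 0.1888 0.056 ] yaw 163.05
[ 0.2   0.4  -0.28  0.89 -0.    0.5 ]
```

Emit:
{"op": "drive_tool", "data": {
  "deltas": [
    [[255,-0.01,0,0.01,0,0,0],[255,-0.02,0,0.015,0,0,0],[255,-0.03,0,0.0155,0,0,0],[255,-0.036,0,0.0155,0,0,0],[255,-0.039,0,0.0155,0,0,0],[255,-0.04,0,0.0155,0,0,0],[255,-0.04,0,0.0155,0,0,0],[255,-0.041,0,0.0155,0,0,0],[255,-0.042,0,0.0155,0,0,0],[255,-0.042,0,0.0155,0,0,0],[255,-0.042,0,0.0155,0,0,0]]
  ]
}}

```text
clock: 10.75
tcp_pos: [0.5688, 0.1769, 0.0403]
orientation: [0.0, 0.146, 0.989, -0.0]
wrist_force: [-0.3, -0.1, -3.4]
finger_gap: 0.0352
grip_force: 83.5
```

```bash
python3 -c "
from h import *
n=np.array([.957,-.289]);p=np.array([.5849,.1721])-.015*n
go(*p,.0395,163.2)"
```

```text
d [-0.0018  0.      0.0008] rot [-0.    0.   -0.03] t 10.75 tcp [0.5688 0.1769 0.0403] yaw 163.17
```

Nudge in to contact, still 1 mm above the bench.

Emit:
{"op": "drive_tool", "data": {
  "deltas": [
    [[255,-0.001,0,0,0,0,0],[255,-0.002,0,0,0,0,0],[255,-0.0025,0,0,0,0,0],[255,-0.003,0,0,0,0,0],[255,-0.003,0,0,0,0,0]]
  ]
}}

```text
clock: 11.38
tcp_pos: [0.5699, 0.1765, 0.04]
orientation: [-0.002, 0.146, 0.989, 0.0]
wrist_force: [-5.7, 2.4, 0.9]
finger_gap: 0.0349
grip_force: 83.8
```

Contact again, about 6 N. Relax the preload, set the housing down, release and rise.

Emit:
{"op": "drive_tool", "data": {
  "deltas": [
    [[255,0,0,0.0008,0,0,0],[255,0.001,0,0.0012,0,0,0],[255,0.001,0,0.0012,0,0,0],[255,0.001,0,0.0012,0,0,0],[0,0.001,0,0.0012,0,0,0],[0,0.001,0,0.0012,0,0,0],[0,0.001,0,0.0012,0,0,0],[0,0.001,0,0.0012,0,0,0],[0,0.001,0,0.0012,0,0,0],[0,0.001,0,0.0012,0,0,0]]
  ]
}}

```text
clock: 12.62
tcp_pos: [0.5708, 0.1763, 0.039]
orientation: [0.0, 0.146, 0.989, -0.0]
wrist_force: [0.3, -0.3, -0.3]
finger_gap: 0.0854
grip_force: 0.0
```

Emit:
{"op": "drive_tool", "data": {
  "deltas": [
    [[0,0,0,-0.03,0,0,0],[0,0,0,-0.07,0,0,0],[0,0,0,-0.11,0,0,0],[0,0.05,0,-0.13,0,0,0],[0,0.09,0,-0.13,0,0,0],[0,0.09,0,-0.13,0,0,0],[0,0.09,0,-0.13,0,0,0],[0,0.09,0,-0.13,0,0,0]]
  ]
}}

```text
clock: 13.62
tcp_pos: [0.4857, 0.2022, 0.1689]
orientation: [0.0, 0.147, 0.989, -0.0]
wrist_force: [-0.0, 0.2, -0.2]
finger_gap: 0.0857
grip_force: 0.0
```

Run:
```python
from h import *
print(get_state()["clock"])
for name in("wrist","top"):
    img,P=cloud(name);save(name+"end.png",img);np.save(name+"end.npy",P)
    Q=P.reshape(-1,3)
    for n,c,r,a,b in(("lug",(.57,.176),.05,.068,.082),("block",(.57,.176),.075,.027,.034),("bar",(.617,.163),.11,.018,.026)):
        S=Q[(np.hypot(Q[:,0]-c[0],Q[:,1]-c[1])<r)&(Q[:,2]>a)&(Q[:,2]<b)];print(name,n,len(S),cv2.minAreaRect((S[:,:2]*1000).astype(np.float32)) if len(S)>3 else 0,np.median(S[:,2]))
```

```text
13.625
wrist lug 2695 ((570.228271484375, 175.78793334960938), (36.08583450317383, 37.30722427368164), 73.883056640625) 0.0758656988490875
wrist block 4065 ((570.2938842773438, 175.63414001464844), (60.060028076171875, 90.94926452636719), 73.16012573242188) 0.03176173692017692
wrist bar 1820 ((573.0703735351562, 174.54962158203125), (199.42176818847656, 96.70392608642578), 73.15684509277344) 0.023153684391762047
top lug 672 ((570.8079833984375, 176.9012908935547), (36.16995620727539, 35.972599029541016), 72.90081024169922) 0.07644507386314775
top block 1331 ((573.3544921875, 175.83958435058594), (61.81032180786133, 95.05504608154297), 73.02022552490234) 0.03218888228113359
top bar 585 ((573.8353881835938, 175.15206909179688), (199.3580780029297, 96.26924896240234), 73.09598541259766) 0.02385351945995795
```

View pics/wristend.png

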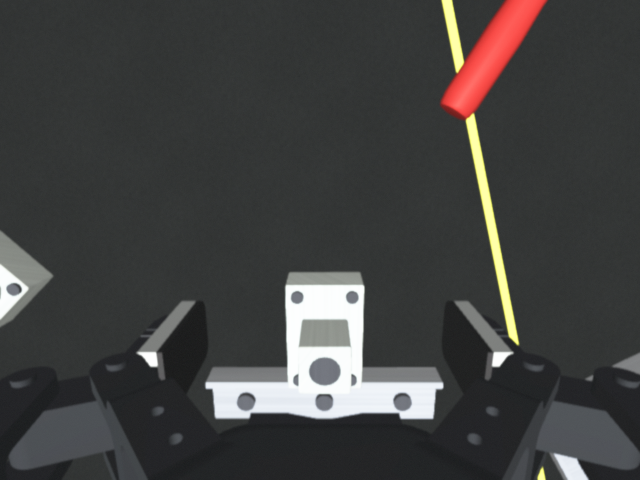

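The housing stands upright at (325,340), free of the fingers. Its short end is flush at the middle of the bar, about 45 mm from lug centre to face, with the angle within 1°.

```bash
python3 -c "
from workcell import *
print(hand_in())"
```

```text
the job is handed in; nothing more can be done
None
```

The housing's long side was held flat against the middle of the bar, then after a quarter turn its short end was set flush there and released. The cover and cap were not touched, and the job was handed in at about 14 s; hand-in returned no verdict.

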